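Close the sanding jig on a ring cone

ROBOT

A 6-joint arm with a two-finger parallel gripper is mounted at the origin on a cart in front of the work surface, level with it; the furniture and walls round the work are solid. World frame = base frame: x ahead of the robot, y to its left, z up, the work surface at z = 0. Lengths are in m, angles in rad, forces in N, time in s.
With the tool pointing down it reaches from about 0.375 to 0.9 m from the base axis. Payload 3.1 kg.
Tool frame: the origin (TCP) lies between the finger pads; the fingertips stand 19 mm ahead of it and the grasp point (between the pads) is the TCP; z points along the fingers, y is the direction in which the jaws open and shut (so a half turn about z gives the same grasp; the last joint's range is limited). The gripper opens to 85 mm and grips with 20 to 120 N. Pads are 22 mm wide; open, the fingers measure 114 mm over their backs; the gripper's body (76 mm by 85 mm) begins 54 mm behind the grasp point. The pads swing forward as they close: fully open they stand 13 mm farther back than shut.
Start: joints at [0.959, 0.527, 1.433, -0, 1.181, -0.178], TCP at [0.263, 0.567, 0.25] pointing down, gripper open.
Joint ranges: [-3.08, 3.08], [-0.75, 2.2], [0.22, 2.44], [-1.43, 4.57], [0, 2.65], [-2.85, 2.85]. Speed limits (rad/s): [2.79, 2.79, 3.14, 3.14, 3.14, 3.14].

INTERFACE

Orientations are given as a unit quaternion [x, y, z, w].
In Python, from station import manip, optics, job gives the robot as it stands.
- The arm moves only by the shell command python3 -m inch 'ROWS' [OPENING] [FORCE]. ROWS is JSON, one flat list of numbers, 4 for each row, row after row: the shift along the world's x, y, z in cm, then the turn about the world's z in rad. A call has 1 to 20 rows; each row shifts and turns the commanded pose from where the row before left it; what a row does not reach is not made up. A row lasts 1/8 s, in which the tool goes at most 62.5 mm and 10.7 degrees, less where a joint would pass 70% of its speed; a pose out of reach is approached as far as the arm can. A call with a gripper value outside its range is refused whole. OPENING is the opening in per cent of the stroke, from 0 (shut) to 100 (fully open), set as the call begins (- or left out, the last holds). The fingers move at their own pace and stop on an object; FORCE is the grip in N (left out, the last holds). Time passes only in rows, so rows that do not move let the fingers close. It gives the time, the measured TCP pose, the force and the opening at its end, in the units of the state.
- manip.sense(): the state, without advancing time (a new reading comes with each control period).
- optics.snapshot(name): name is "side" or "top" or "wrist"; returns (picture, depth): 480x640x3 uint8, red, green, blue; 480x640 float32, m along the optical axis (not along the pixel's ray), 0 where there is no reading.
- optics.camera_model(name): a dict with "mtx" (3x3 intrinsics, pixels), "camera_from_world" (4x4, takes a point from world to camera coordinates); the wrist camera has in their place "tool_from_camera" (4x4, takes a point from camera to tool coordinates, whose origin is the TCP and whose axes are the flange's). Camera axes: x right, y up, looking along -z (the intrinsics and any distortion apply to the point x, -y, -z); pixel columns grow to the right and rows downward; lengths in m; the calibration is good to about 2 mm. A picture is of the moment at which its call begins: read the wrist's pose just before it. camera_model takes no time and is no camera call.
- job.sign_off(): hands the job in, once; it reports no verdict.
The state is a dict: "t": time; "q": joint angles; "qd": joint speeds; "tau": joint torques, N m; "tcp_pos": TCP position; "tool_rot": TCP orientation; "force": force on the tool from outside, world axes, zero at the start; "ft_torque": the same for the moment, N m; "finger_gap": opening from 0.0 (shut) to 1.0 (fully open).
Only numpy, scipy, OpenCV 4.12 (cv2) and the standard library are available. Lean on these libraries where they do the work, as an engineer would, in place of code of your own. Each camera call takes 0.05 s, during which the arm holds its last target.

TASK

A cast ring cone stands loose on the board of the sanding jig, between its two V-shaped jaws. Close the jig on it: with the fingertips press down the black ribbed paddle in the middle of the slider to free its brake, keep it down while you push the slider along the rail until it is fully home against the red-topped stop, then let the paddle come up so that the brake holds the jaw there with the cone upright between the jaws. Do not grasp or lift anything, do not touch the cone itself, never force the slider along with the brake on, and leave the other things on the bench alone.

Things in the scene. Friction and masses are not known exactly. Their poses are not given: they have to be found in the camera images.
- sanding_jig: The jig, screwed fast to the bench: a plywood board 130 mm (x) by 410 mm (y), 15 mm thick on two 10 mm bearers (its top is 25 mm above the bench), with an aluminium rail along its middle from y = -172 to +12 mm. Origin: on the bench under the board's centre; z up, y along the rail in the direction that closes the jaw. At the +y end stands the fixed wooden V jaw (67 mm wide, to 50 mm above the bench, mouth facing -y).
- jaw_slide (a joint): Travel of the slider along the jig's +y, in m: 0 = fully open, 0.075 = home, its side ear against the stop (a hard end); starts at 0 to 0.025. The slider is an aluminium saddle 60 mm wide (x), 90 mm long (y), its top 54 mm above the bench. Brake on: it resists about 12 N; brake free: about 1 N of friction plus light damping. Two arms carry the moving V jaw in front of it.
- brake_paddle (a joint): How far the black brake paddle in the middle of the slider is pressed down, in m: 0 = up, brake on; 0.0065 = pressed to the bottom. The brake is free from about 0.0025 on. A spring holds it up: about 5.5 N to start it moving, about 7.5 N at the bottom. It springs back up by itself.
- paddle_top (a point): Middle of the flat ribbed top of the black brake paddle (moves with slider and paddle), 61 mm above the bench when up; axes as the jig. The paddle is 34 mm wide (x), 62 mm long (y); at each y end a ridge 5 mm thick stands 4 mm above the flat, 52 mm clear between them, for the fingertips to push against. The slider's top around it is 7 mm lower than the flat.
- stop_top (a point): Centre of the top of the stop, a dark steel block 27 mm wide (x), 24 mm long (y), with a red top 49.5 mm above the bench, beside the rail on its -x side; a screw head stands 4 mm above it. Its face towards the slider is 12 mm from here in -y; an ear on that side of the slider, with a red pointer over a graduated strip, comes to rest against it. Axes as the jig.
- seat (a point): Point on the board's top (25 mm above the bench) where the cone's axis stands when the jaw is home; about 1 mm of play is left round the cone. The tips of the moving jaw's mouth are 115 mm ahead of the slider's front face, its top 50 mm above the bench. Axes as the jig.
- ring_cone: The cream cast ring cone to be held, 44 mm across the base, 66 mm tall, 25 to 50 g; origin at the centre of its underside, z up. It stands loose on the board, 5 to 20 mm short of the seat (-y side) and up to 4 mm to the side; the moving jaw slides it home.
- cone_b: Bystander: cream ring cone, 38 mm across, 62 mm tall; origin under its centre.
- cone_c: Bystander: cream ring cone, 40 mm across, 55 mm tall; origin under its centre.
- cone_d: Bystander: cream ring cone, 42 mm across, 60 mm tall; origin under its centre.
- cork_block: Bystander: brown sanding block, 60 x 114 x 26 mm; origin under its centre.
- tape_roll: Bystander: roll of masking tape lying flat, 93 mm across, 24 mm tall; origin under its centre.
- mug_red: Bystander: red enamel mug, 101 x 134 mm, 140 mm tall with the stick in it; origin under its centre.
Not all that is in view belongs to the job. Leave any orange look-alike of the ring_cone alone.

How it is judged:
On the way, in this order (a step that is already met when the one before it is completed fails the run):
1. the paddle is pressed and the brake freed before the slider has moved (value of joint brake_paddle above 0.002 m and distance of paddle_top from where it was at the start of the episode below 0.012 m), for 0.1 s.
2. with the paddle still down the slider is home against the stop (value of joint brake_paddle above 0.001 m and value of joint jaw_slide above 0.073 m), for 0.1 s.
At the end, for the whole second after the job is handed in: The slider stands within 2.5 mm of the stop, the paddle is up again (within 1 mm) so that the brake holds, and the cone stands upright (within 0.1 rad) on the board at rest, its axis within 4 mm of the seat (value of joint jaw_slide above 0.0725 m and value of joint brake_paddle below 0.001 m and velocity of joint jaw_slide below 0.005 m/s and horizontal distance between ring_cone and seat below 0.004 m and z of ring_cone in the frame of seat below 0.004 m and angle between ring_cone's own z axis and vertical below 0.1 rad and linear speed of ring_cone below 0.01 m/s); the robot touches nothing.
It fails at once if the slider is forced along with the brake on (value of joint jaw_slide below 0.071 m and velocity of joint jaw_slide above 0.02 m/s and value of joint brake_paddle below 0.0007 m).
It fails at once if the robot touches the ring cone (contact force between the arm and ring_cone above 0.5 N).
It fails at once if the fingers touch the ring cone (contact force between the fingers and ring_cone above 0.5 N).
It fails at once if the ring cone is lifted or tipped (z of ring_cone in the frame of seat above 0.008 m or angle between ring_cone's own z axis and vertical above 0.3 rad).
It fails at once if a bystander is moved or lifted (distance of any of cone_b, cone_c, cone_d, cork_block, tape_roll, mug_red from where it was at the start of the episode above 0.015 m).
It also fails if it takes over 40 s, if anything falls off the work surface, if the arm or the gripper's body presses on something with over 40 N, if the wrist force passes 120 N, or if a joint passes its speed limit or range.

## Working session

There is one attempt and no reset: what is moved stays moved. The work goes in short steps, Python scripts to look and compute and a shell command to move; the robot and the scene stay as the last step left them, time stands still between calls to the robot, and variables do not carry over. Pictures are saved under pics/ and viewed, and the job is handed in when it is done.

```bash
mkdir -p pics; ls; python3 - <<'E'
from station import manip, optics
import cv2,numpy as np
s=manip.sense();print(s)
for n in("side","top","wrist"):
    p,d=optics.snapshot(n);cv2.imwrite(f"pics/{n}0.png",p[:,:,::-1]);np.save(f"pics/{n}0.npy",d)
    print(n,optics.camera_model(n))
E
```

```text
pics
{'t': 0.0, 'q': array([ 9.58514554e-01,  5.28468333e-01,  1.43392329e+00, -1.27123327e-05,
        1.18138150e+00, -1.78509688e-01]), 'qd': array([-5.61141411e-04, -1.22400703e-03,  1.63756931e-03, -1.05080666e-03,
       -8.65791499e-05, -1.82720056e-03]), 'tau': array([-7.97152961e-05, -4.42345583e+01, -1.78026134e+01, -4.39754504e-04,
        8.53545440e-03, -6.73847538e-07]), 'tcp_pos': array([0.26226876, 0.56655802, 0.24932556]), 'tool_rot': array([ 2.15187176e-01,  9.76572215e-01, -1.00838080e-03, -4.14505309e-04]), 'force': array([-0.75028644,  0.18893484,  0.23548008]), 'ft_torque': array([-0.0098544 , -0.01685956, -0.01665264]), 'finger_gap': 0.9980804941164337}
side {'mtx': array([[502.52890102,   0.        , 316.75520458],
       [  0.        , 502.52890102, 232.76173398],
       [  0.        ,   0.        ,   1.        ]]), 'camera_from_world': array([[ 8.94809924e-01, -4.46447227e-01, -2.71982298e-04,
        -4.54333813e-01],
       [ 2.83513819e-01,  5.67773232e-01,  7.72821759e-01,
        -1.80399641e-01],
       [-3.44869707e-01, -6.91605690e-01,  6.34623080e-0
[... 380 characters left out ...]
6036,  0.0322685 ,  0.09700809, -0.5202403 ],
       [-0.09766952,  0.01959153,  0.99502605, -1.32980016],
       [ 0.        ,  0.        ,  0.        ,  1.        ]])}
wrist {'mtx': array([[348.87346245,   0.        , 310.96743676],
       [  0.        , 348.87346245, 240.20775932],
       [  0.        ,   0.        ,   1.        ]]), 'tool_from_camera': array([[ 4.18217708e-04,  9.44494627e-01,  3.28526595e-01,
         8.39755403e-02],
       [ 9.99999872e-01, -4.88476147e-04,  1.31330134e-04,
        -5.89573903e-04],
       [ 2.84518011e-04,  3.28526498e-01, -9.44494711e-01,
        -1.22966359e-01],
       [ 0.00000000e+00,  0.00000000e+00,  0.00000000e+00,
         1.00000000e+00]])}
```

View pics/top0.png

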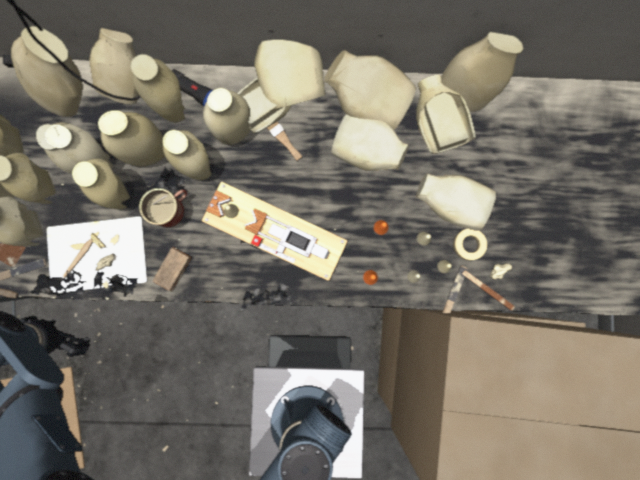

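View pics/side0.png

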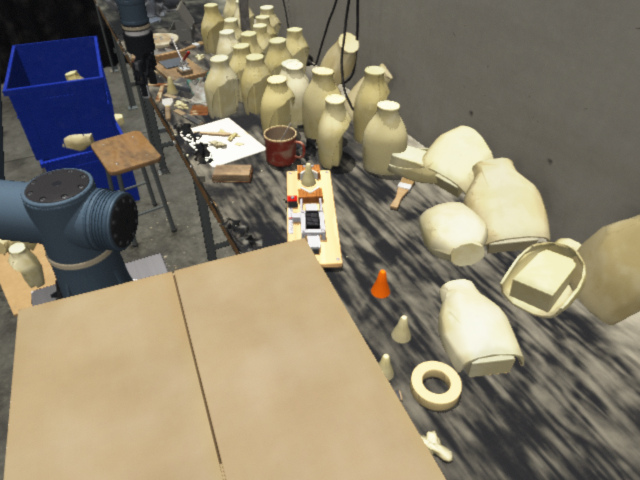

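View pics/wrist0.png

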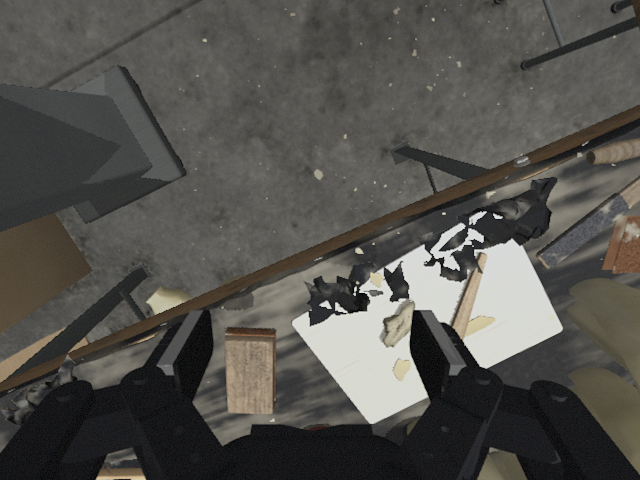

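The top view shows the jig at about (275,232), with the fixed jaw at upper left and the slider with its black paddle at about (298,240). I'll zoom in and measure there.

```bash
cat > h.py <<'E'
import numpy as np,cv2
from station import optics
def ray(name,u,v,z,T=None):
    m=optics.camera_model(name);K=m["mtx"]
    if T is None: T=np.linalg.inv(m["camera_from_world"])
    d=np.array([(u-K[0,2])/K[0,0],-(v-K[1,2])/K[1,1],-1.])
    D=T[:3,:3]@d;o=T[:3,3]
    return o+D*(z-o[2])/D[2]
E
python3 - <<'E'
import cv2
a=cv2.imread('pics/top0.png')[170:290,190:360];cv2.imwrite('pics/topc.png',cv2.resize(a,None,fx=4.5,fy=4.5,interpolation=cv2.INTER_CUBIC))
a=cv2.imread('pics/side0.png')[140:280,240:380];cv2.imwrite('pics/sidec.png',cv2.resize(a,None,fx=4,fy=4,interpolation=cv2.INTER_CUBIC))
E
```

```text
(no output)
```

View pics/topc.png

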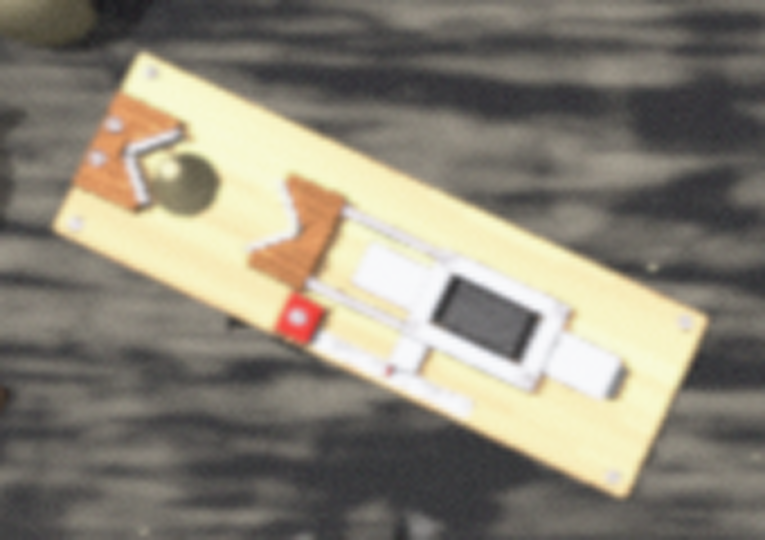

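View pics/sidec.png

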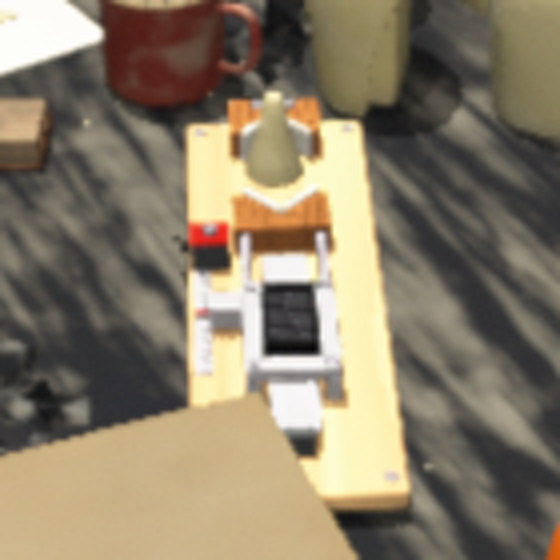

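```bash
python3 - <<'E'
from h import *
f=lambda u,v,z:ray("top",190+(u+.5)/4.5-.5,170+(v+.5)/4.5-.5,z)
C=[f(*c,.025) for c in((138,52),(55,232),(625,495),(708,317))]
for c in C:print(c.round(4))
for i in range(4):print(np.linalg.norm(C[i]-C[(i+1)%4]))
d=(C[0]+C[1]-C[2]-C[3])/2;print("closing dir yaw",np.degrees(np.arctan2(d[1],d[0])))
d/=np.linalg.norm(d);o=sum(C)/4;print("ctr",o,d)
ex=np.array([d[1],-d[0],0])
for n,p in dict(paddle=f(486,317,.061),stop=f(299,318,.0495),frontridge=f(446,297,.063),rear=f(525,335,.063),seatcone=f(185,185,.045)).items():
    r=p-o;print(n,p.round(4),"jig",r@ex,r@d)
D=np.load('pics/top0.npy');m=optics.camera_model("top");T=np.linalg.inv(m["camera_from_world"]);K=m["mtx"]
for u,v in((486,317),(299,318)):
    u=190+u/4.5;v=170+v/4.5;z=D[int(round(v)),int(round(u))]
    print((T@[(u-K[0,2])/K[0,0]*z,-(v-K[1,2])/K[1,1]*z,-z,1])[:3])
E
```

```text
[0.6863 0.2761 0.025 ]
[0.5663 0.3233 0.025 ]
[ 0.4083 -0.0498  0.025 ]
[ 0.5248 -0.1002  0.025 ]
0.1289724393970702
0.405145779911072
0.12696779742725398
0.4094699691783766
closing dir yaw 66.91343569197156
ctr [0.54643016 0.11234676 0.025     ] [0.39212141 0.91991347 0.        ]
paddle [0.5167 0.0421 0.061 ] jig 0.00015953449402503938 -0.076256282372582
stop [0.5133 0.1608 0.0495] jig -0.04944392310053996 0.031553260552414836
frontridge [0.5283 0.0676 0.063 ] jig 0.0008515820579737294 -0.04826535258080829
rear [0.5059 0.0172 0.063 ] jig 4.374305093363046e-05 -0.1033988289968295
seatcone [0.5966 0.2376 0.045 ] jig -0.0029308646341134766 0.13493738017180879
[0.51590723 0.04110386 0.05786719]
[0.51225404 0.15962349 0.04937176]
```

```bash
python3 -m inch '[2.1,-4.35,0,0.005,2.1,-4.35,0,0.005,2.1,-4.35,0,0.005,2.1,-4.35,0,0.005,2.1,-4.35,0,0.005,2.1,-4.35,0,0.005,2.1,-4.35,0,0,2.1,-4.35,0,0,2.1,-4.35,0,0,2.1,-4.35,0,0,2.1,-4.35,0,0,2.1,-4.35,0,0,0,0,0,0,0,0,0,0]' 0 20
python3 - <<'E'
from station import manip, optics
from h import *
from scipy.spatial.transform import Rotation as R
s=manip.sense();print(s)
p,d=optics.snapshot("wrist");cv2.imwrite("pics/w1.png",p[:,:,::-1])
t=np.eye(4);t[:3,:3]=R.from_quat(s['tool_rot']).as_matrix();t[:3,3]=s['tcp_pos']
T=t@optics.camera_model("wrist")["tool_from_camera"];np.save('T1.npy',T)
print(t)
E
```

```text
t: 1.9
tcp_pos: [0.5139, 0.0454, 0.2499]
tool_rot: [0.201, 0.98, 0.0, -0.001]
force: [0.1, 0.1, -0.2]
finger_gap: 0.005
{'t': 1.9, 'q': array([-1.29030525e-01,  3.82467865e-01,  1.70292433e+00,  5.44436558e-04,
        1.05803241e+00, -1.29563238e+00]), 'qd': array([ 0.02651612, -0.00788652,  0.01165037, -0.00074131, -0.00278469,
       -0.00298527]), 'tau': array([-8.27892311e-01, -3.52473128e+01, -1.63532013e+01, -4.12975776e-02,
       -5.14004880e-02, -1.16445306e-03]), 'tcp_pos': array([0.51386494, 0.04538862, 0.24990418]), 'tool_rot': array([ 2.00855274e-01,  9.79620469e-01,  1.69586264e-04, -9.30835626e-04]), 'force': array([ 0.14437671,  0.11584325, -0.22174339]), 'ft_torque': array([-0.04460508,  0.00424818, -0.01611944]), 'finger_gap': 0.004992183235528909}
[[-9.19312585e-01  3.93524191e-01 -1.75560667e-03  5.13864942e-01]
 [ 3.93523560e-01  9.19314260e-01  7.06186840e-04  4.53886223e-02]
 [ 1.89185586e-03 -4.16661391e-05 -9.99998210e-01  2.49904176e-01]
 [ 0.00000000e+00  0.00000000e+00  0.00000000e+00  1.00000000e+00]]
```

View pics/w1.png

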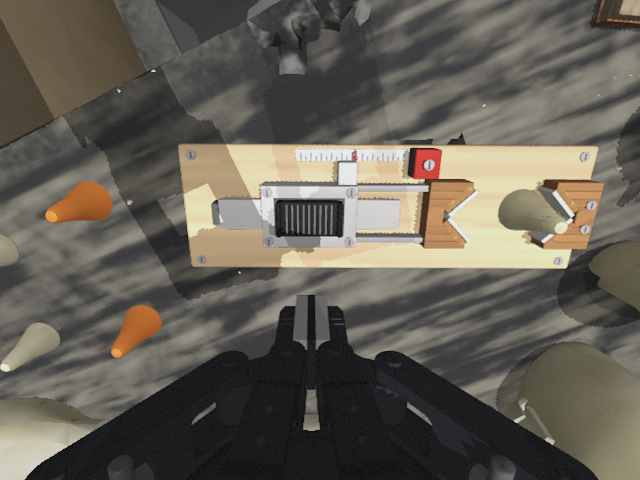

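```bash
python3 - <<'E'
import cv2
a=cv2.imread('pics/w1.png')[140:260,240:450];cv2.imwrite('pics/w1c.png',cv2.resize(a,None,fx=3.8,fy=3.8,interpolation=cv2.INTER_CUBIC))
from h import *
T=np.load('T1.npy');g=lambda u,v,z:ray("wrist",u,v,z,T)
C=[g(*c,.025) for c in((179,145),(598,147),(569,268),(192,267))]
for i in range(4):print(np.linalg.norm(C[i]-C[(i+1)%4]))
d=(C[1]+C[2]-C[0]-C[3])/2;d/=np.linalg.norm(d);o=sum(C)/4;ex=np.array([d[1],-d[0],0]);print(np.degrees(np.arctan2(d[1],d[0])),o)
for n,p in dict(paddle=g(309.5,217.5,.062),stop=g(425,163,.0495),ear=g(357,173,.045),cone=g(531,210,.05)).items():
    r=p-o;print(n,p.round(4),"jig",(r@ex).round(4),(r@d).round(4))
E
```

```text
0.4045831006471864
0.1272067227656086
0.40901021993363423
0.12792723168161182
66.64014127462285 [0.5469421  0.11232484 0.025     ]
paddle [0.5145 0.0429 0.062 ] jig -0.0022 -0.0766
stop [0.5118 0.1586 0.0495] jig -0.0506 0.0285
ear [0.4967 0.0987 0.045 ] jig -0.0407 -0.0324
cone [0.5936 0.2382 0.05  ] jig -0.0071 0.134
```

View pics/w1c.png

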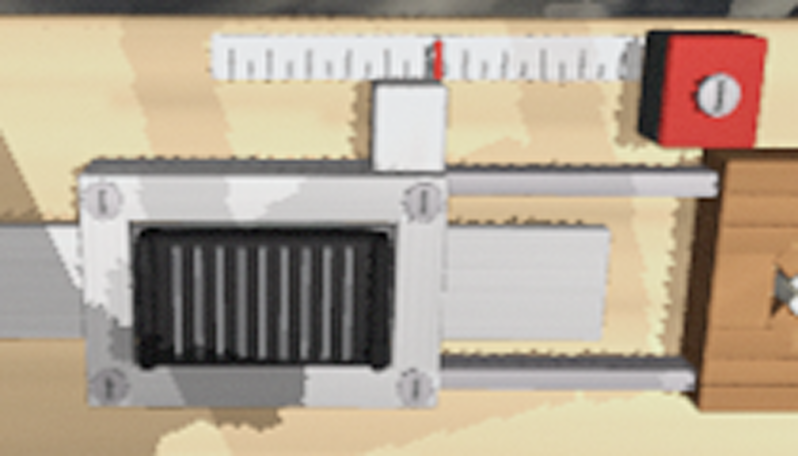

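```bash
python3 -m inch '[0.1,0,-2,0,0.1,0,-3,0,0,0,-3,0,0,0,-3,0,0,0,-2.5,0,0,0,-1.5,0,0,0,-0.5,0,0,0,0,0,0,0,0,0]'
python3 - <<'E'
from station import manip, optics
from h import *
s=manip.sense();print(s['tcp_pos'],s['force'])
p,d=optics.snapshot("wrist");cv2.imwrite("pics/w2.png",p[:,:,::-1])
p,d=optics.snapshot("side");cv2.imwrite('pics/s2.png',cv2.resize(p[140:280,240:380,::-1],None,fx=4,fy=4,interpolation=cv2.INTER_CUBIC))
E
```

```text
t: 3.08
tcp_pos: [0.5172, 0.0451, 0.0961]
tool_rot: [0.2, 0.98, 0.0, 0.001]
force: [-0.1, -0.4, 0.6]
finger_gap: -0.002
[0.51724894 0.04513608 0.09612841] [-0.11617454 -0.42610132  0.58449931]
```

View pics/w2.png

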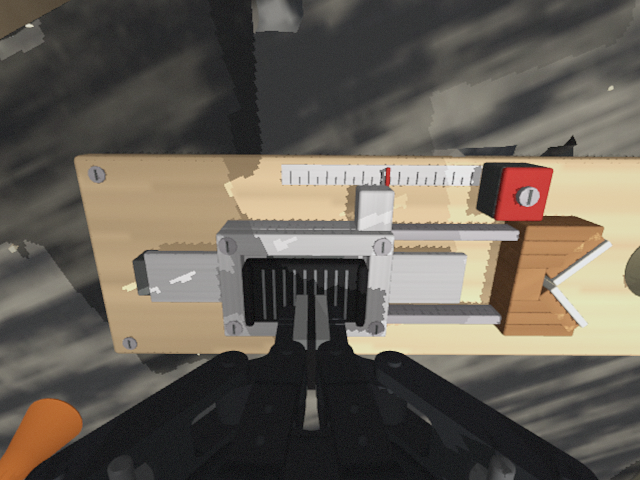

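View pics/s2.png

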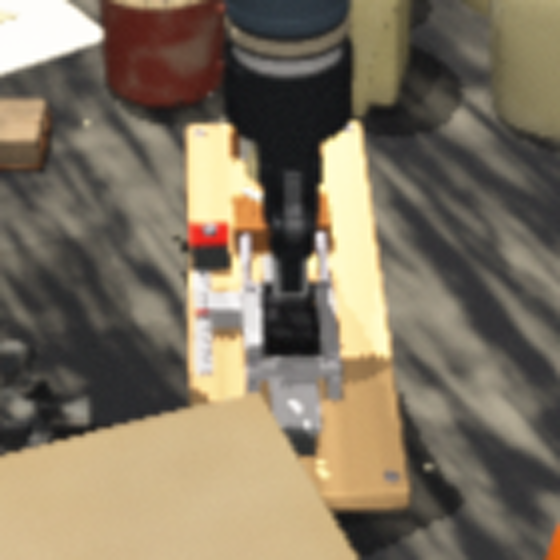

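```bash
python3 - <<'E'
from station import manip, optics
from h import *
from scipy.spatial.transform import Rotation as R
s=manip.sense()
t=np.eye(4);t[:3,:3]=R.from_quat(s['tool_rot']).as_matrix();t[:3,3]=s['tcp_pos']
T=t@optics.camera_model("wrist")["tool_from_camera"]
d=np.array([.395,.9187,0]);ex=np.array([d[1],-d[0],0])
for n,u,v,z in(("rear top ridge outer-corner",243,262,.065),("front ridge outer corner",367,260,.065),("rear ridge bottom corner",245,325,.065),("tip L",297,295,.077),("tip R",327,295,.077),("stop",516,192,.0495),("ear",392,210,.045)):
    p=ray("wrist",u,v,z,T)-s['tcp_pos'];print(n,p.round(4),(p@ex).round(4),(p@d).round(4))
E
```

```text
rear top ridge outer-corner [-0.0308 -0.0228 -0.0311] -0.0193 -0.0331
front ridge outer corner [-0.0085  0.032  -0.0311] -0.0204 0.0261
rear ridge bottom corner [ 0.0008 -0.0376 -0.0311] 0.0156 -0.0343
tip L [-0.0102 -0.0032 -0.0191] -0.0081 -0.007
tip R [-0.0048  0.0093 -0.0191] -0.0081 0.0067
stop [-0.0067  0.1116 -0.0466] -0.0503 0.0999
ear [-0.0205  0.0533 -0.0511] -0.0399 0.0408
```

```bash
python3 -m inch '[0.1,0.8,0,0,0,0,-0.6,0,0,0,-0.6,0,0,0,0,0,0,0,0,0]'
python3 -m inch '[0,0,-0.3,0,0,0,-0.2,0,0,0,0,0]'
```

```text
t: 3.8
tcp_pos: [0.5176, 0.053, 0.0831]
tool_rot: [0.201, 0.98, -0.0, -0.0]
force: [0.6, 0.3, 0.0]
finger_gap: 0.003
t: 4.18
tcp_pos: [0.5179, 0.053, 0.0787]
tool_rot: [0.201, 0.98, 0.0, 0.0]
force: [-0.8, -0.7, 4.2]
finger_gap: -0.004
```

```bash
python3 -m inch '[0,0,-0.2,0,0,0,-0.2,0,0,0,0,0]'
python3 -m inch '[0,0,-0.2,0,0,0,0,0,0,0,0,0]'
```

```text
t: 4.55
tcp_pos: [0.5179, 0.053, 0.0749]
tool_rot: [0.201, 0.98, 0.0, 0.0]
force: [-0.6, -0.1, 7.4]
finger_gap: -0.001
t: 4.92
tcp_pos: [0.518, 0.0531, 0.0735]
tool_rot: [0.2, 0.98, 0.0, 0.001]
force: [-2.0, 0.9, 10.8]
finger_gap: -0.005
```

```bash
python3 -m inch '[0,0,-0.1,0,0,0,0,0,0.08,0.18,0,0,0.08,0.18,0,0,0.08,0.18,0,0,0.08,0.18,0,0,0.08,0.18,0,0,0.08,0.18,0,0,0,0,0,0]'
python3 - <<'E'
from station import manip, optics
from h import *
p,d=optics.snapshot("wrist");cv2.imwrite("pics/w3.png",p[:,:,::-1]);print(manip.sense()['force'])
E
```

```text
t: 6.05
tcp_pos: [0.5228, 0.0642, 0.0734]
tool_rot: [0.2, 0.98, 0.0, 0.001]
force: [-2.8, 1.5, 18.5]
finger_gap: 0.001
[-3.15652718  1.25049482 17.25849704]
```

View pics/w3.png

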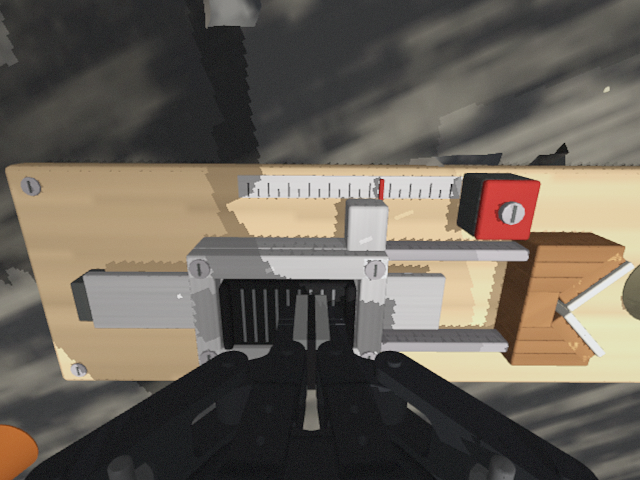

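```bash
python3 -m inch '[0.12,0.275,0,0,0.12,0.275,0,0,0.12,0.275,0,0,0.12,0.275,0,0,0.12,0.275,0,0,0.12,0.275,0,0,0.12,0.275,0,0,0.12,0.275,0,0,0,0,0,0]'
python3 - <<'E'
from station import manip, optics
from h import *
p,d=optics.snapshot("wrist");cv2.imwrite("pics/w4.png",p[:,:,::-1]);print(manip.sense()['force'])
E
```

```text
t: 7.22
tcp_pos: [0.5324, 0.0864, 0.0734]
tool_rot: [0.201, 0.98, 0.0, 0.001]
force: [-2.4, 2.3, 17.3]
finger_gap: -0.001
[-3.46093875  1.8817496  16.33640151]
```

View pics/w4.png

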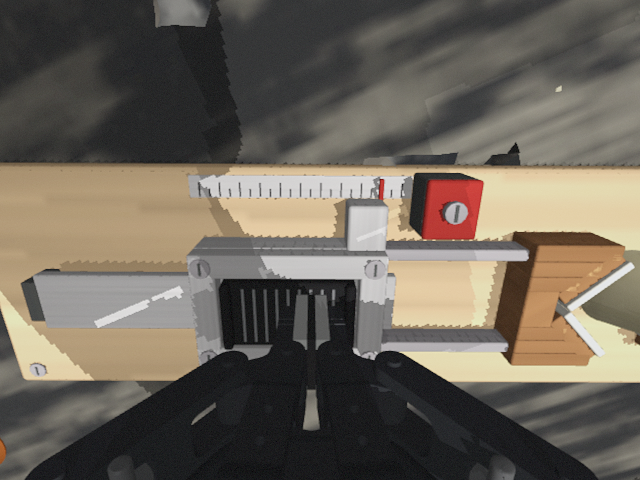

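```bash
python3 -m inch '[0.08,0.18,0,0,0.08,0.18,0,0,0.08,0.18,0,0,0.08,0.18,0,0,0,0,0,0]'
python3 -m inch '[0.04,0.09,0,0,0.04,0.09,0,0,0.04,0.09,0,0,0,0,0,0]'
python3 - <<'E'
from station import manip, optics
from h import *
p,d=optics.snapshot("wrist");cv2.imwrite("pics/w5.png",p[:,:,::-1]);print(manip.sense()['force'])
E
```

```text
t: 7.9
tcp_pos: [0.5355, 0.0935, 0.0734]
tool_rot: [0.2, 0.98, 0.0, 0.001]
force: [-3.3, 0.9, 16.1]
finger_gap: -0.001
t: 8.4
tcp_pos: [0.5366, 0.096, 0.0735]
tool_rot: [0.2, 0.98, 0.0, 0.001]
force: [-2.6, 0.7, 16.5]
finger_gap: 0.001
[-3.05464059  0.77828658 17.00644   ]
```

View pics/w5.png

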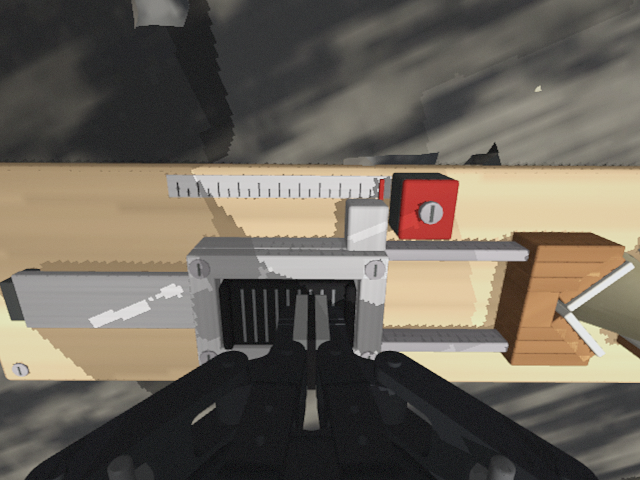

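```bash
python3 -m inch '[0.04,0.09,0,0,0.04,0.09,0,0,0,0,0,0]'
python3 -m inch '[0.04,0.09,0,0,0.04,0.09,0,0,0,0,0,0]'
```

```text
t: 8.82
tcp_pos: [0.5374, 0.0978, 0.0735]
tool_rot: [0.2, 0.98, 0.0, 0.001]
force: [-3.5, 0.9, 16.7]
finger_gap: -0.005
t: 9.2
tcp_pos: [0.5382, 0.0996, 0.0734]
tool_rot: [0.2, 0.98, 0.0, 0.001]
force: [-3.8, 0.0, 15.8]
finger_gap: -0.0
```

```bash
python3 -m inch '[0.04,0.09,0,0,0.04,0.09,0,0,0,0,0,0]'
python3 - <<'E'
from station import manip, optics
from h import *
p,d=optics.snapshot("wrist");cv2.imwrite("pics/w6.png",cv2.resize(p[150:360,180:480,::-1],None,fx=2.6,fy=2.6));print(manip.sense()['force'])
E
```

```text
t: 9.57
tcp_pos: [0.5386, 0.1005, 0.0734]
tool_rot: [0.2, 0.98, -0.001, 0.0]
force: [-4.1, -3.6, 17.3]
finger_gap: 0.002
[-3.80898861 -3.94339393 17.66924731]
```

View pics/w6.png

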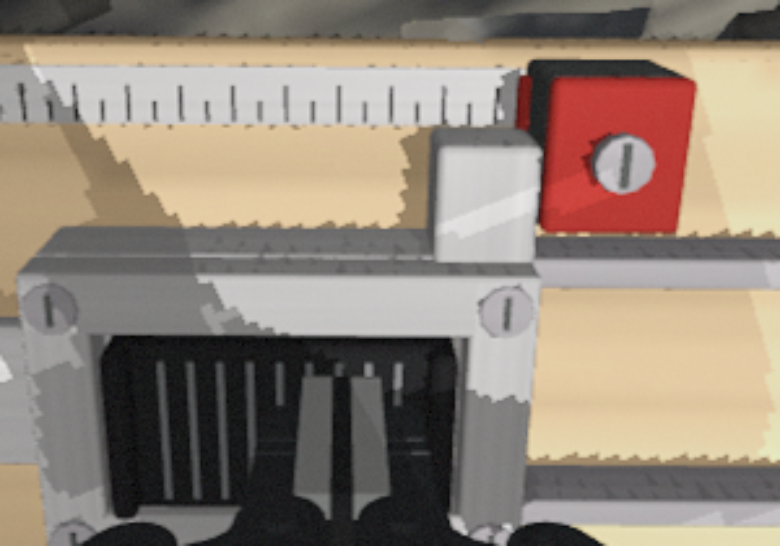

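```bash
python3 -m inch '[0.04,0.09,0,0,0,0,0,0,0,0,0,0]'
```

```text
t: 10.0
tcp_pos: [0.5386, 0.1007, 0.0734]
tool_rot: [0.2, 0.98, -0.001, -0.0]
force: [-3.9, -5.8, 18.5]
finger_gap: -0.005
```

```bash
python3 -m inch '[0,0,0.2,0,0,0,0.3,0,0,0,0.4,0,0,0,0.6,0,0,0,2,0,0,0,4,0,0,0,5,0,0,0,5,0,0,0,0,0,0,0,0,0]'
python3 - <<'E'
from station import manip, optics
from h import *
p,d=optics.snapshot("wrist");cv2.imwrite("pics/w7.png",p[:,:,::-1]);print(manip.sense()['force'])
p,d=optics.snapshot("side");cv2.imwrite('pics/s7.png',cv2.resize(p[140:280,240:380,::-1],None,fx=4,fy=4,interpolation=cv2.INTER_CUBIC))
E
```

```text
t: 11.25
tcp_pos: [0.5386, 0.1023, 0.2459]
tool_rot: [0.2, 0.98, -0.0, -0.001]
force: [0.5, -0.5, 0.1]
finger_gap: -0.002
[ 0.38187257 -0.68547182 -0.33333014]
```

View pics/w7.png

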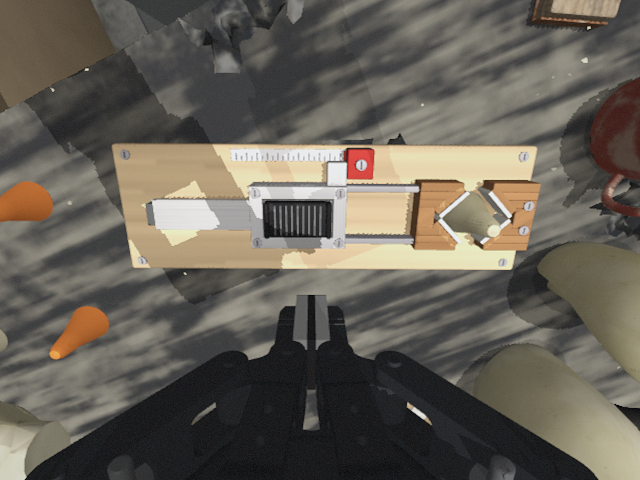

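View pics/s7.png

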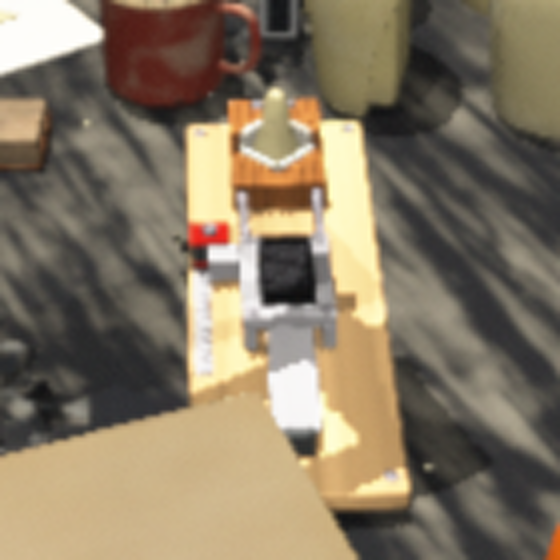

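The wrist view shows the ear (338,173) against the red stop (360,163) and the jaws closed round the cone at about (475,218). The side view shows the cone upright with the paddle clear of the fingers.

```bash
python3 - <<'E'
from station import job
print(job.sign_off())
E
```

```text
the job is handed in; nothing more can be done
None
```

The jig is closed on the cone and the job is handed in; the arm finished at about 11 s of the 40 s allowed.

With the gripper shut, I pressed the paddle until it bottomed at about 11 N, then pushed the slider roughly 50 mm along the rail with the paddle held down. I stopped when it stalled against the stop: the push force rose and the last 1 mm step moved the tool only about 0.2 mm. Then I lifted straight off.

- **Slider:** the last pictures show the ear against the red-topped stop.
- **Cone:** it stands upright between the closed jaws.
- **Robot:** the tool is about 17 cm above its pressing height, and the wrist force is near zero.
- **Not measured:** I judged these by eye and did not measure the paddle's height after release or the cone's distance from the seat.

No check failed. My camera measurements of the board and paddle agreed with the given sizes to within a few millimetres.

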